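# Slide the condiment caddy past the spring catch into its dock

### The arm

A 6-joint arm with a two-finger parallel gripper is mounted at the origin on a cart in front of the work surface, level with it; the furniture and walls round the work are solid. World frame = base frame: x ahead of the robot, y to its left, z up, the work surface at z = 0. Lengths are in m, angles in rad, forces in N, time in s.
With the tool pointing down it reaches from about 0.35 to 0.775 m from the base axis. Payload 5.5 kg.
Tool frame: the origin (TCP) lies where the fingers leave the gripper's body, on its centre line; the fingertips stand env.tip_reach ahead of it and the grasp point (between the pads) lies 54 mm ahead of it (env.tip_reach is the distance from the TCP to the fingertips, in m); z points along the fingers, y is the line along which they close (so a half turn about z gives the same grasp; the last joint's range is limited). The gripper opens to 85 mm and grips with 20 to 120 N. Pads are 22 mm wide; open, the fingers measure 114 mm over their backs; the gripper's body (76 mm by 85 mm) begins 54 mm behind the grasp point. The pads swing forward as they close: fully open they stand 13 mm farther back than shut.
Start: joints at [1.046, 0.313, 0.046, 1.304, 0, 1.431], TCP at [0.216, 0.533, 0.304] pointing down, gripper open.
Joint ranges: [-2.76, 2.76], [-0.86, 1.69], [-1.03, 1.26], [-2.2, 2.34], [-1.47, 1.5], [-3.14, 3.14]. Speed limits (rad/s): [2.57, 2.57, 3.14, 3.14, 3.14, 3.14].

### API

Orientations are given as a unit quaternion [w, x, y, z].
In Python, from workcell import status, optics, hand_in, env gives the robot as it stands.
- The arm moves only by the shell command python3 -m handwheel 'ROWS' [FORCE]. ROWS is a JSON object whose one key "deltas" holds a list of rows, each a list of 5 numbers: the opening, from -1 (shut) to 1 (fully open), then the shift along the tool's x, y, z in units of 40 mm (1.0 is 40 mm), then the turn about the tool's z in units of 10 degrees (1.0 is 10 degrees). In form: {"deltas": [[jaw, x, y, z, roll], ...]}. A call has 1 to 20 rows; each row shifts and turns the commanded pose from where the row before left it, along the tool's axes as they then stand; what a row does not reach is not made up. A row lasts 1/8 s, in which the tool goes at most 62.5 mm and 10.7 degrees, less where a joint would pass 70% of its speed; a pose out of reach is approached as far as the arm can. A call is refused whole if a number of a shift passes 1 or a number of a turn 1, either way. A call with a gripper value outside its range is refused whole. The fingers move at their own pace and stop on an object; FORCE is the grip in N (left out, the last holds). Time passes only in rows, so rows that do not move let the fingers close. It gives the time, the measured TCP pose, the force, the opening and the grip force at its end, in the units of the state.
- status.get_state(): the state, without advancing time (a new reading comes with each control period).
- optics.read_camera(name): name is "scene" or "side" or "wrist"; returns a dict with "frame" (480x640x3 uint8, red, green, blue), "depth" (480x640 float32, m along the optical axis (not along the pixel's ray), 0 where there is no reading), "vfov" (degrees; the focal length in pixels is half the picture's height over the tangent of half this angle, whatever the lens; pixels are square), "cx", "cy" (the principal point, pixels), "origin" and "attitude" of the camera in the world. Camera axes: x right, y down, z forward; pixel columns grow to the right and rows downward; lengths in m; the calibration is good to about 2 mm. The wrist camera is an equidistant fisheye: a pixel r from the principal point sees the ray r / f radians off the axis. A picture is of the moment at which its call begins.
- hand_in(): hands the job in; it is judged then, once.
The state is a dict: "clock": time; "joint_pos": joint angles; "qvel": joint speeds; "tau": joint torques, N m; "tcp_pos": TCP position; "orientation": TCP orientation; "wrist_force": force on the tool from outside, world axes, zero at the start; "ft_torque": the same for the moment, N m; "finger_gap": finger opening in m; "grip_force": force on a finger pad.
Only numpy, scipy, OpenCV 4.12 (cv2) and the standard library are available. Lean on these libraries where they do the work, as an engineer would, in place of code of your own. Each camera call takes 0.05 s, during which the arm holds its last target. There are 200 camera calls.

### The job

Push the grey condiment caddy along its white dock until it stands fully home against the end stop: with closed fingertips press the steel strip of the spring catch down and keep it down while you push the caddy's tall side fin along, so that the caddy's low fin passes over the catch's tooth. Then let the strip go, so that the tooth springs up between the two fins and locks the caddy, and move clear. Only touch and push, gently: do not pinch or lift the caddy or its two jars, and leave the other things on the worktop where they are.

Things in the scene. Friction and masses are not known exactly. Their poses are not given: they have to be found in the camera images.
- dock: white dock, fixed to the worktop (its z 0); base plate x -64 to 60, y -140 to 140, 8 mm thick, origin under its middle. The caddy slides along +y between two guide rails (tops at z 20 and 24) to an end stop with its face at y 130, top at z 34. The catch lies in a 30 mm wide slot along the robot's side, middle line x -40; beside it the base is flat (z 8) from x -64 to -18.
- catch: steel spring catch: strip 26 wide, top at dock z 25 when up, from dock y -128 to 20, with an upright 13 mm high tooth across its far end (dock y 8 to 20). Origin: on the strip's top face, under the tooth's middle (dock x -40, y 14, z 25 when up, 9 at its lower stop). Axes as the dock's. Moves straight up and down wherever pressed; spring 3.5 N at the top, 5 N at the bottom.
- strip (a point): point on the middle line of the catch strip's top face, at dock x -40, y -66 mm; goes up and down with the catch. Pressed by 10 to 16 mm (its stop), the tooth clears the undersides of the caddy's fins (dock z 28); the strip itself always runs clear beneath them.
- caddy: loose grey open tub, 60 (x) x 170 (y) x 40 mm, 0.3 to 0.5 kg plus jars, origin under its centre, axes as the dock's; slides at dock x 20, z 8; origin at dock y -28 to 5 at the start, 45 when home. Two fins stand out over the catch strip, caddy x -75 to -29: low front fin, y -21 to -9, z 20 to 30; tall rear fin, y -53 to -41, z 20 to 40. The gap takes the tooth from dock y 41 on.
- push_face (a point): point on the rear face (facing -y) of the caddy's tall fin, at caddy x -60, y -53, z 30 mm; it is right over the middle line of the strip; axes as the caddy's; push it along +y
- salt: salt shaker, 44 mm across, 90 high, stands loose in the middle of the caddy, origin at its underside
- spice_jar: spice jar with dark lid, 45 mm across, 105 high, stands loose at the front end of the caddy, origin at its underside
- honey: bystander: honey jar with dark lid, 65 mm across, 86 high, behind the dock, origin at its underside
- timer: bystander: round egg timer, 69 mm across, 54 high, beyond the end-stop end of the dock, origin at its underside
- mill: bystander: wooden pepper mill, 58 mm across, 165 high, to the right of the dock, origin at its underside
Not all that is in view belongs to the job. Leave any yellow look-alike of the spice_jar alone.

How it is judged:
By the outcome, as a careful person would: the job done as asked, in the order asked, and still so for the second after the job is handed in, with the robot touching nothing.
It also fails if it takes over 38 s, if anything falls off the work surface, if the arm or the gripper's body presses on something with over 40 N, if the wrist force passes 120 N, or if a joint passes its speed limit or range.

## Working session

There is one attempt and no reset: what is moved stays moved. The work goes in short steps, Python scripts to look and compute and a shell command to move; the robot and the scene stay as the last step left them, time stands still between calls to the robot, and variables do not carry over. Pictures are saved under pics/ and viewed, at most 10 in all, crops included, and the job is handed in when it is done.

```bash
mkdir -p pics; cat > h.py <<'E'
import numpy as np, cv2
from scipy.spatial.transform import Rotation as R
from workcell import status, optics, hand_in, env
def q2R(q): return R.from_quat([q[1],q[2],q[3],q[0]]).as_matrix()
def cam(name,fn=None):
    c=optics.read_camera(name); np.save(f'{name}.npy',c,allow_pickle=True)
    if fn: cv2.imwrite(fn,c['frame'][:,:,::-1])
    return c
def load(name): return np.load(f'{name}.npy',allow_pickle=True).item()
def cloud(c):
    f=240/np.tan(np.radians(c['vfov'])/2); v,u=np.mgrid[:480,:640]; d=c['depth']
    p=np.stack([(u-c['cx'])/f*d,(v-c['cy'])/f*d,d],-1)
    A=np.array(c['attitude']); A=q2R(A) if A.size==4 else A
    return p@A.T+np.array(c['origin'])
E
python3 - <<'E'
from h import *
s=status.get_state(); print(s, env.tip_reach)
for n in ('scene','side'):
    c=cam(n,f'pics/{n}0.png'); print(n,c['vfov'],c['origin'],c['attitude'])
E
```

```text
{'clock': 0.0, 'joint_pos': array([ 1.04634788e+00,  3.13985425e-01,  4.49960054e-02,  1.30358178e+00,
       -1.66433355e-05,  1.43117663e+00]), 'qvel': array([ 4.52553100e-05, -1.57751045e-06, -2.27656732e-04,  2.34689266e-04,
        2.72999840e-04, -8.27917954e-04]), 'tau': array([-1.81116720e-03, -4.80627966e+01,  2.98532438e+01,  1.94891891e-02,
       -1.89982861e-04,  7.22177901e-06]), 'tcp_pos': array([0.21569232, 0.53261544, 0.30302422]), 'orientation': array([-2.81407592e-04,  1.91229185e-01,  9.81545012e-01, -8.41678459e-04]), 'wrist_force': array([-0.93552163, -0.70645802, -0.72170241]), 'ft_torque': array([-0.01905205, -0.00781963,  0.02070822]), 'grip_force': 0.0, 'finger_gap': 0.0853843234261695} 0.0726
scene 46.219998963832936 [-0.47307791  0.84082639  0.74612524] [ 0.24294325 -0.42175395  0.75742024 -0.43522037]
side 51.52352483422767 [-0.04348018 -0.72115809  0.50027285] [-0.53582185  0.7969778  -0.23801879  0.14514956]
```

View pics/scene0.png

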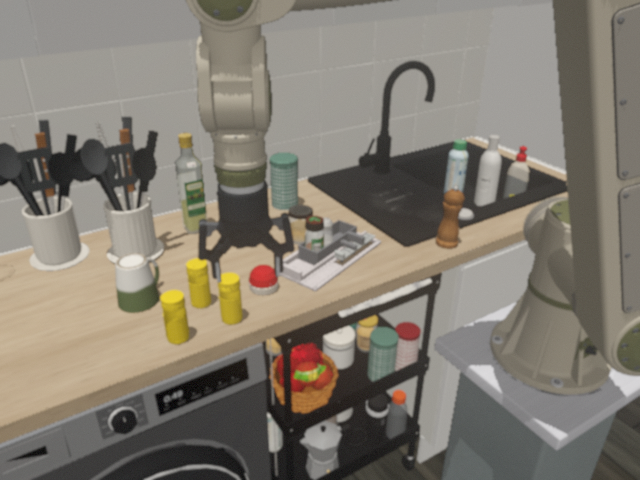

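View pics/side0.png

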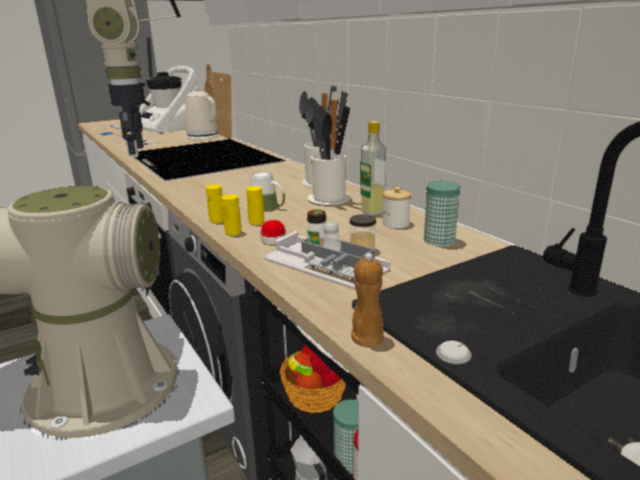

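The scene picture shows the dock at about (330,255), the timer at (263,278) and the mill at (450,220). In the side picture the dock is at about (330,260), with the mill in front at (367,300). Next I'll enlarge both and get the dock's geometry from the depth.

```bash
python3 - <<'E'
from h import *
a=load('scene')['frame'][200:300,260:400]; b=load('side')['frame'][195:295,250:410]
f=lambda i,k:cv2.resize(i,None,fx=k,fy=k,interpolation=cv2.INTER_CUBIC)
A=f(a,5);B=f(b,5)[:, :800]; 
cv2.imwrite('pics/a1.png',A[:,:,::-1]);cv2.imwrite('pics/b1.png',B[:,:,::-1])
for n,pts in (('scene',[(310,285),(378,240),(285,270),(340,250),(330,262)]),('side',[(268,258),(300,250),(320,265),(380,268),(340,285)])):
    P=cloud(load(n))
    for u,v in pts: print(n,u,v,P[v,u].round(4))
P=cloud(load('scene')); c=load('scene')['frame'].astype(int)
E
```

```text
scene 310 285 [0.433  0.2833 0.0098]
scene 378 240 [0.5158 0.0235 0.0089]
scene 285 270 [0.4988 0.3115 0.0241]
scene 340 250 [0.5175 0.1426 0.0154]
scene 330 262 [0.4896 0.191  0.0109]
side 268 258 [0.4211 0.2645 0.0061]
side 300 250 [0.5082 0.262  0.0056]
side 320 265 [0.4829 0.129  0.0234]
side 380 268 [ 0.4283 -0.1465  0.1406]
side 340 285 [ 0.4926  0.0651 -0.0019]
```

View pics/a1.png

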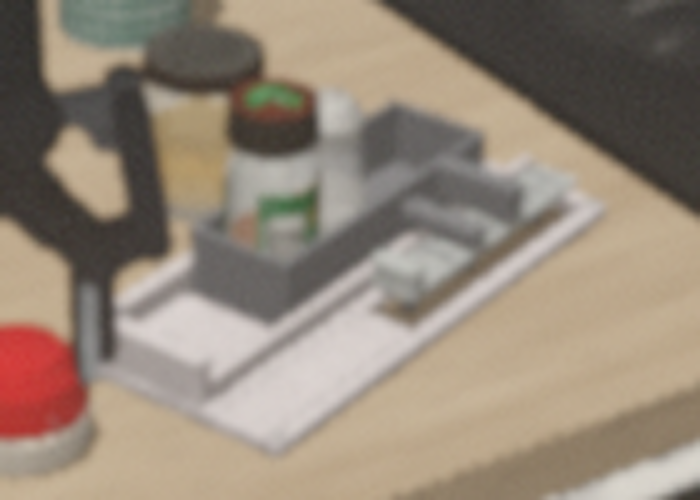

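View pics/b1.png

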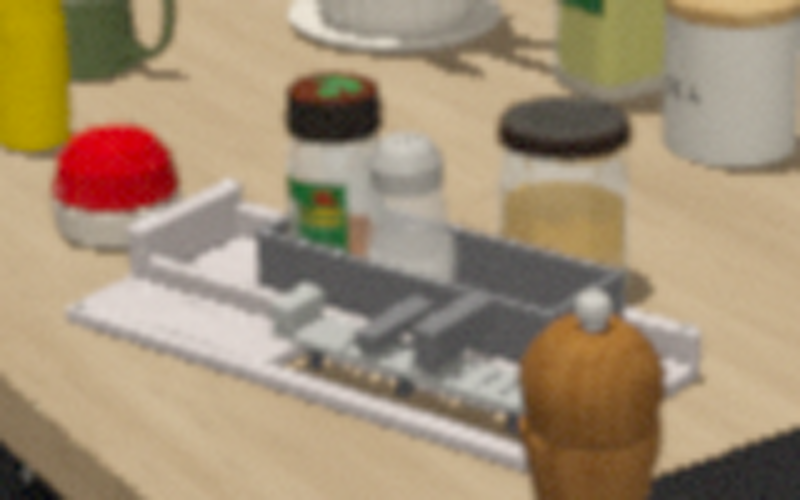

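The crops show the spice jar at the end-stop end, then the tooth, low fin and tall fin in that order. The strip runs to the dock's right end. Base-plate corners in the scene picture are at (315,290.4) and (381,241.6), with another near (280,274.5). In the side picture one is at (264,257.4). I'll project these onto z = 8 mm.

```bash
cat >> h.py <<'E'
def ray(c,u,v,z):
    f=240/np.tan(np.radians(c['vfov'])/2); A=q2R(c['attitude'])
    d=A@np.array([(u-c['cx'])/f,(v-c['cy'])/f,1]); o=np.array(c['origin']); return o+d*(z-o[2])/d[2]
E
python3 - <<'E'
from h import *
S=load('scene');D=load('side')
a=lambda u,v,z:ray(S,260+(u+.5)/5-.5,200+(v+.5)/5-.5,z).round(4)
b=lambda u,v,z:ray(D,250+(u+.5)/5-.5,195+(v+.5)/5-.5,z).round(4)
p=a(275,450,.008);q=a(605,207,.008)
print('nearL',p,'nearR',q,np.linalg.norm(p-q),'yaw',np.degrees(np.arctan2(p[0]-q[0],-(p-q)[1]))+180)
print('side nearL',b(70,311,.008),'farR',b(700,372,.008),'farL',a(98,366,.008))
print('endstop top near corner scene', a(210,372,.034),'side',b(133,243,.034))
print('tallfin top outer rear? scene',a(520,185,.048),a(497,200,.048),'side',b(420,330,.048),b(445,337,.048))
print('tooth near-L top scene', a(378,262,.038),'side',b(277,303,.038), b(300,312,.038))
# plane-level cloud fit
for c in (S,D):
    P=cloud(c).reshape(-1,3); F=c['frame'].reshape(-1,3).astype(int)
    m=(P[:,0]>.35)&(P[:,0]<.65)&(P[:,1]>-.1)&(P[:,1]<.4)&(F.min(1)>150)&(np.ptp(F,axis=1)<25)&(P[:,2]<.03)
    r=cv2.minAreaRect(P[m][:,:2].astype(np.float32)); print(m.sum(),r)
E
```

```text
nearL [0.4142 0.2826 0.008 ] nearR [0.5092 0.02   0.008 ] 0.2792557250979825 yaw 19.88844919831078
side nearL [0.4138 0.273  0.008 ] farR [0.6164 0.049  0.008 ] farL [0.5171 0.3175 0.008 ]
endstop top near corner scene [0.4509 0.2948 0.034 ] side [0.4501 0.2742 0.034 ]
tallfin top outer rear? scene [0.4958 0.0871 0.048 ] [0.4897 0.1056 0.048 ] side [0.4914 0.0869 0.048 ] [0.4962 0.0748 0.048 ]
tooth near-L top scene [0.4853 0.1793 0.038 ] side [0.4666 0.1659 0.038 ] [0.47   0.1515 0.038 ]
3713 ((0.5151212811470032, 0.1544128954410553), (0.4897158145904541, 0.21934321522712708), 89.26438903808594)
1519 ((0.4640852212905884, 0.140314981341362), (0.24690400063991547, 0.3696786165237427), 19.991928100585938)
```

The dock yaw is about 19.9°, with its origin near (0.522, 0.173). The rear face of the tall fin is at dock y ≈ -72, so the caddy is at about -19. I'll turn the tool's y axis along dock y, close the fingers and go over the free end of the strip.

```bash
python3 -m handwheel '{"deltas": [[-1,0,0,0,-1],[-1,0,0,0,-1],[-1,0,0,0,-1],[-1,0,0,0,-1],[-1,0,0,0,-0.19],[-1,-0.2,-0.98,0,0],[-1,-0.2,-0.98,0,0],[-1,-0.2,-0.98,0,0],[-1,-0.2,-0.98,0,0],[-1,-0.2,-0.98,0,0],[-1,-0.2,-0.98,0,0],[-1,-0.2,-0.98,0,0],[-1,-0.2,-0.98,0,0],[-1,-0.2,-0.98,0,0],[-1,-0.2,-0.98,0,0],[-1,-0.2,-0.98,0,0],[-1,-0.2,-0.98,0,0],[-1,-0.2,-0.98,0,0],[-1,-0.2,-0.98,0,0],[-1,0,0,0,0]]}'
python3 - <<'E'
from h import *
s=status.get_state(); c=cam('wrist','pics/w1.png'); print(s['tcp_pos'],s['orientation'],s['wrist_force'],c['vfov'],c['cx'],c['cy'],c['origin'],c['attitude'])
cam('scene')
E
```

```text
clock: 2.6
tcp_pos: [0.5087, 0.0527, 0.3034]
orientation: [-0.0, -0.169, 0.986, -0.0]
wrist_force: [-1.0, 1.1, 0.1]
finger_gap: 0.0001
grip_force: 0.0
[0.50873316 0.05273261 0.30341185] [-5.87700112e-05 -1.69437795e-01  9.85540876e-01 -1.11145873e-04] [-1.01449643  1.12515338  0.11731388] 65.70646984690485 317.5565552403025 240.79898119226664 [0.43991667 0.02653932 0.37362727] [0.0826874  0.57098766 0.80829832 0.11742958]
```

View pics/w1.png

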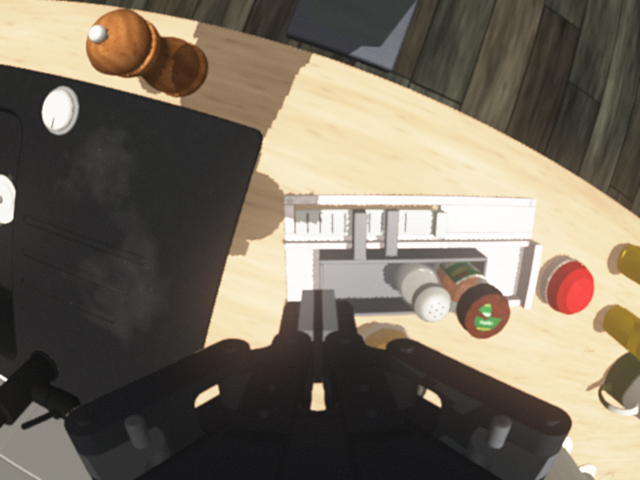

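The wrist view shows the whole dock. The strip lies at row ~222, the tall fin at ~(360,235), the low fin at ~(391,233), the tooth at ~(438,222) and the end stop at ~(530,275). I'll enlarge it.

```bash
python3 - <<'E'
from h import *
w=load('wrist')['frame'][185:315,275:545]
cv2.imwrite('pics/w1c.png',cv2.resize(w,None,fx=2.96,fy=2.96,interpolation=cv2.INTER_CUBIC)[:,:,::-1])
E
```

```text
(no output)
```

View pics/w1c.png

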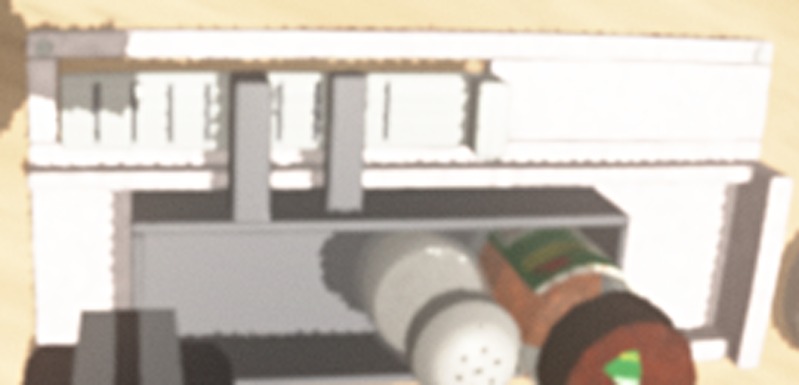

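In the crop, the base corners are (27,32) and (772,40). The tall fin's outer top end is at (235–267,82), the tooth top spans (478–508, 80–158), and the strip's free end is at (60, 75–148).

```bash
cat >> h.py <<'E'
def wray(c,u,v,z):
    f=240/np.tan(np.radians(c['vfov'])/2); x,y=u-c['cx'],v-c['cy']; r=np.hypot(x,y); t=r/f
    d=q2R(c['attitude'])@np.array([x/r*np.sin(t),y/r*np.sin(t),np.cos(t)]); o=np.array(c['origin']); return o+d*(z-o[2])/d[2]
E
python3 - <<'E'
from h import *
W=load('wrist'); k=2.96
a=lambda u,v,z:wray(W,275+(u+.5)/k-.5,185+(v+.5)/k-.5,z)
R0=a(27,32,.008);L0=a(772,40,.008); e=(L0-R0)[:2]; n=np.linalg.norm(e); yh=e/n; xh=np.array([yh[1],-yh[0]])
O=(R0+L0)[:2]/2+.064*xh
print(R0,L0,n,'yaw',np.degrees(np.arctan2(-yh[0],yh[1])),'O',O)
D=lambda p:np.round([1000*(p[:2]-O)@xh,1000*(p[:2]-O)@yh],1)
for nm,u,v,z in (('tall outer rear',235,82,.048),('tall outer front',267,82,.048),('low outer rear',330,75,.038),('low outer front',363,75,.038),('tooth r',478,80,.038),('tooth f',508,80,.038),('tooth f in',508,158,.038),('strip end',60,75,.025),('strip end in',60,148,.025),('stop top in L',735,366,.034),('stop near',787,177,.034),('caddy rear near',133,225,.048)):
    print(nm,D(a(u,v,z)))
t=status.get_state()['tcp_pos']; print('tcp dock',D(t), 'tip z',t[2]-env.tip_reach)
E
```

```text
[0.50884347 0.01540726 0.008     ] [0.41293985 0.27735185 0.008     ] 0.2789488682620292 yaw 20.108779166186842 O [0.52099033 0.16838298]
tall outer rear [-54.6 -73.1]
tall outer front [-54.6 -63.3]
low outer rear [-54.7 -42. ]
low outer front [-54.7 -31.3]
tooth r [-53.2   7.3]
tooth f [-53.3  17.8]
tooth f in [-26.9  19.9]
strip end [ -52.5 -127.6]
strip end in [ -28.  -128.2]
stop top in L [ 59.  128.8]
stop near [-17.5 137. ]
caddy rear near [  -9.1 -104.5]
tcp dock [ -51.9 -102.1] tip z 0.2309319479864187
```

The numbers agree with the given sizes to about 2 mm. That puts the caddy at dock y ≈ -20, leaving about 65 mm to push. I'll descend over the strip at dock (-44,-100).

```bash
python3 -m handwheel '{"deltas": [[-1,-0.2,0.05,0,-0.06],[-1,0,0,0.9,0],[-1,0,0,0.9,0],[-1,0,0,0.9,0],[-1,0,0,0.9,0],[-1,0,0,0.6,0],[-1,0,0,0.5,0],[-1,0,0,0,0],[-1,0,0,0,0]]}'
cat >> h.py <<'E'
def dk():
    s=status.get_state(); O=np.array([.5210,.1684]); t=np.radians(20.1); p=s['tcp_pos']; d=p[:2]-O; F=s['wrist_force']
    r=lambda v:np.round([v[0]*np.cos(t)+v[1]*np.sin(t),-v[0]*np.sin(t)+v[1]*np.cos(t)],4)
    print(round(s['clock'],2),'dock xy mm',r(d)*1000,'tipz',round(1000*(p[2]-env.tip_reach),1),'F',r(F),round(F[2],2))
E
python3 - <<'E'
from h import *
dk(); c=cam('wrist'); cv2.imwrite('pics/w2.png',c['frame'][:,:,::-1])
E
```

```text
clock: 3.82
tcp_pos: [0.5149, 0.0602, 0.1167]
orientation: [0.001, -0.178, 0.984, -0.0]
wrist_force: [0.1, -0.1, -0.1]
finger_gap: 0.0002
grip_force: 0.0
3.83 dock xy mm [-42.9 -99.5] tipz 44.1 F [ 0.0838 -0.1525] -0.08
```

View pics/w2.png

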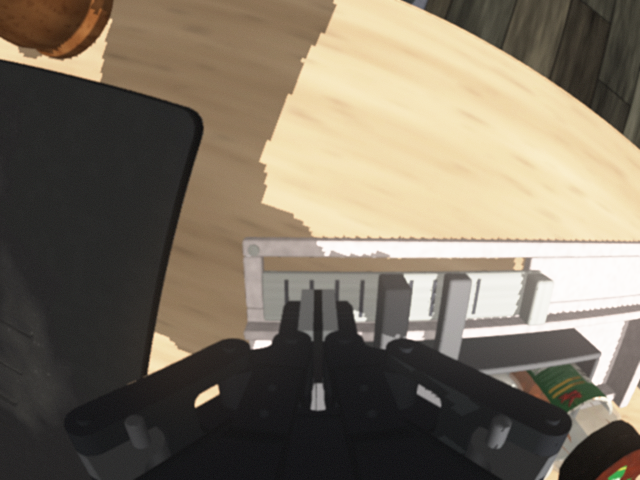

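The fingertips hover over the strip behind the tall fin, which is at (393,305). The gripper's right knuckle shows near (570,430), close to the jar in the picture, so I'll check its true clearance with depth.

```bash
python3 - <<'E'
from h import *
c=load('wrist'); f=240/np.tan(np.radians(c['vfov'])/2); t=np.radians(20.1)
s=status.get_state()
for u,v in ((560,430),(568,420),(540,400),(500,450),(400,350),(345,310),(325,300),(600,430),(620,400)):
    d=c['depth'][v,u]; x,y=u-c['cx'],v-c['cy']; r=np.hypot(x,y)
    p=np.array([x/r*np.sin(r/f),y/r*np.sin(r/f),np.cos(r/f)])*d/np.cos(r/f)
    w=q2R(c['attitude'])@p+c['origin']; q=w[:2]-[.5210,.1684]
    print((u,v),round(float(d),3),np.round([1e3*(q[0]*np.cos(t)+q[1]*np.sin(t)),1e3*(-q[0]*np.sin(t)+q[1]*np.cos(t)),1e3*w[2]],1))
E
```

```text
(560, 430) 0.065 [-57.  -45.7 137.1]
(568, 420) 0.068 [-56.1 -40.7 133.8]
(540, 400) 0.077 [-56.  -44.3 124.4]
(500, 450) 0.071 [-49.4 -58.1 133.1]
(400, 350) 0.103 [-57.2 -77.4  97.3]
(345, 310) 0.141 [-51.  -90.7  59.3]
(325, 300) 0.141 [-54.7 -98.4  58.2]
(600, 430) 0.121 [ 0.8 29.9 95.8]
(620, 400) 0.198 [ 54.2 129.6  31.6]
```

The knuckles sit at dock x ≈ -57 to -30, clear of the jars at x > -2. Now I'll press the strip down to z ≈ 11.

```bash
python3 -m handwheel '{"deltas": [[-1,0,0,0.35,0],[-1,0,0,0.18,0],[-1,0,0,0.15,0],[-1,0,0,0.14,0],[-1,0,0,0,0],[-1,0,0,0,0]]}'; python3 -c "
from h import *
dk()"
```

```text
clock: 4.62
tcp_pos: [0.5147, 0.0595, 0.0834]
orientation: [0.0, -0.178, 0.984, 0.0]
wrist_force: [0.6, 1.8, 4.0]
finger_gap: 0.0002
grip_force: 2.2
4.62 dock xy mm [ -43.4 -100.1] tipz 10.8 F [1.1342 1.4667] 3.98
```

The strip is down about 14 mm at 4 N. Now I'll push along +y, slowly.

```bash
python3 -m handwheel '{"deltas": [[-1,0,0.1,0,0],[-1,0,0.1,0,0],[-1,0,0.08,0,0],[-1,0,0.08,0,0],[-1,0,0.08,0,0],[-1,0,0.08,0,0],[-1,0,0.08,0,0],[-1,0,0.08,0,0],[-1,0,0,0,0]]}'; python3 -c "
from h import *
dk()"
```

```text
clock: 5.75
tcp_pos: [0.5046, 0.0842, 0.0832]
orientation: [-0.0, -0.177, 0.984, -0.001]
wrist_force: [0.5, -5.9, 6.0]
finger_gap: 0.0002
grip_force: 4.3
5.75 dock xy mm [-44.3 -73.5] tipz 10.6 F [-1.5434 -5.7055] 5.98
```

Contact with the fin reads 5.7 N. I'll go on towards home.

```bash
python3 -m handwheel '{"deltas": [[-1,0,0.08,0,0],[-1,0,0.08,0,0],[-1,0,0.08,0,0],[-1,0,0.08,0,0],[-1,0,0.08,0,0],[-1,0,0.08,0,0],[-1,0,0.08,0,0],[-1,0,0.08,0,0],[-1,0,0.08,0,0],[-1,0,0.08,0,0],[-1,0,0.08,0,0],[-1,0,0.08,0,0],[-1,0,0.08,0,0],[-1,0,0,0,0]]}'; python3 - <<'E'
from h import *
dk(); c=cam('wrist'); cv2.imwrite('pics/w3.png',c['frame'][:,:,::-1])
E
```

```text
clock: 7.5
tcp_pos: [0.49, 0.1231, 0.0832]
orientation: [-0.001, -0.177, 0.984, -0.001]
wrist_force: [0.7, -7.7, 5.7]
finger_gap: -0.0001
grip_force: 4.5
7.5 dock xy mm [-44.7 -31.9] tipz 10.6 F [-2.0392 -7.4773] 5.66
```

View pics/w3.png

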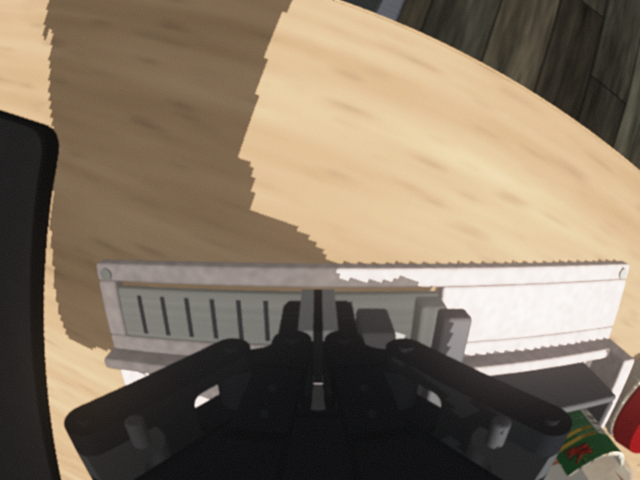

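The low fin, at (453,335), has passed over the tooth at (428,320), and the tall fin is at (373,325). I'll finish gently and watch the force.

```bash
python3 -m handwheel '{"deltas": [[-1,0,0.06,0,0],[-1,0,0.06,0,0],[-1,0,0.06,0,0],[-1,0,0.05,0,0],[-1,0,0,0,0]]}'; python3 -c "
from h import *
dk()"
```

```text
clock: 8.18
tcp_pos: [0.4869, 0.1316, 0.0832]
orientation: [-0.0, -0.177, 0.984, -0.001]
wrist_force: [-0.3, -8.1, 6.7]
finger_gap: 0.0004
grip_force: 4.7
8.18 dock xy mm [-44.7 -22.9] tipz 10.6 F [-3.0638 -7.5016] 6.65
```

```bash
python3 -m handwheel '{"deltas": [[-1,0,0.04,0,0],[-1,0,0.03,0,0],[-1,0,0,0,0]]}'; python3 -c "
from h import *
dk()"
```

```text
clock: 8.55
tcp_pos: [0.486, 0.134, 0.0832]
orientation: [-0.0, -0.177, 0.984, -0.002]
wrist_force: [0.7, -7.8, 6.7]
finger_gap: -0.0001
grip_force: 4.9
8.55 dock xy mm [-44.7 -20.2] tipz 10.6 F [-2.0023 -7.6037] 6.66
```

```bash
python3 -m handwheel '{"deltas": [[-1,0,0.04,0,0],[-1,0,0.03,0,0],[-1,0,0,0,0]]}'; python3 -c "
from h import *
dk()"
```

```text
clock: 8.93
tcp_pos: [0.4856, 0.1351, 0.0833]
orientation: [-0.0, -0.176, 0.984, -0.004]
wrist_force: [2.5, -15.9, 6.6]
finger_gap: -0.0004
grip_force: 9.5
8.93 dock xy mm [-44.7 -19.1] tipz 10.7 F [ -3.101  -15.7569] 6.58
```

```bash
python3 -m handwheel '{"deltas": [[-1,0,0.03,0,0],[-1,0,0,0,0]]}'; python3 -c "
from h import *
dk()"
```

```text
clock: 9.18
tcp_pos: [0.4855, 0.1353, 0.0833]
orientation: [-0.0, -0.176, 0.984, -0.005]
wrist_force: [3.5, -19.5, 5.7]
finger_gap: -0.0002
grip_force: 12.1
9.18 dock xy mm [-44.7 -18.9] tipz 10.7 F [ -3.4559 -19.5145] 5.75
```

The force rises to 19 N with no further motion, and TCP y of -19 fits the fin face at -8, so the caddy is home. I'll back off a little with the strip still down, then let it up slowly and go clear.

```bash
python3 -m handwheel '{"deltas": [[-1,0,-0.08,0,0],[-1,0,-0.08,0,0],[-1,0,-0.05,0,0],[-1,0,0,0,0],[-1,0,0,-0.1,0],[-1,0,0,-0.1,0],[-1,0,0,-0.1,0],[-1,0,0,-0.15,0],[-1,0,0,-0.3,0],[-1,0,0,-0.5,0],[-1,0,0,-0.9,0],[-1,0,0,-0.9,0],[-1,0,0,-0.9,0],[-1,0,0,0,0],[-1,0,0,0,0]]}'; python3 - <<'E'
from h import *
dk(); c=cam('wrist'); cv2.imwrite('pics/w4.png',c['frame'][:,:,::-1])
E
```

```text
clock: 11.05
tcp_pos: [0.4876, 0.1308, 0.2411]
orientation: [0.0, -0.177, 0.984, -0.0]
wrist_force: [-0.7, -0.3, -0.7]
finger_gap: -0.0
grip_force: 0.0
11.05 dock xy mm [-44.3 -23.8] tipz 168.5 F [-0.7636 -0.0577] -0.66
```

View pics/w4.png

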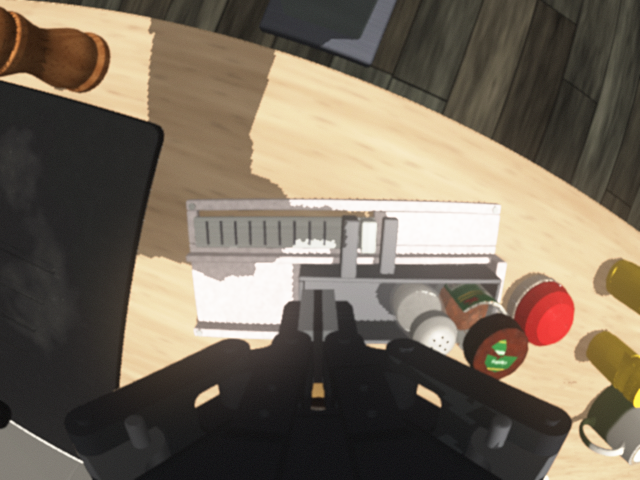

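The tooth, at (369,235), stands between the tall fin (349,245) and the low fin (389,245). The caddy is against the end stop at (500,280), and the jars are upright. I'll check the heights and gap numerically before handing in.

```bash
python3 - <<'E'
from h import *
c=load('wrist'); t=np.radians(20.1)
f=240/np.tan(np.radians(c['vfov'])/2)
for n,u,v in (('tooth',368,237),('tall',349,232),('low',389,232),('strip',300,235)):
    d=np.median(c['depth'][v-3:v+4,u-2:u+3]); x,y=u-c['cx'],v-c['cy']; r=np.hypot(x,y)
    w=q2R(c['attitude'])@(np.array([x/r*np.tan(r/f),y/r*np.tan(r/f),1])*d)+c['origin']; q=w[:2]-[.5210,.1684]
    print(n,np.round([1e3*(q[0]*np.cos(t)+q[1]*np.sin(t)),1e3*(-q[0]*np.sin(t)+q[1]*np.cos(t)),1e3*w[2]],1))
E
```

```text
tooth [-40.1  13.5  38.1]
tall [-46.7  -2.3  48.1]
low [-44.3  29.7  38.1]
strip [-37.7 -39.4  25.1]
```

The tooth top is at z 38 (fully up), and the fins' centres at dock y -2 and 30 put the caddy at y ≈ 45, so it is home and locked.

```bash
python3 -c "
from workcell import hand_in
print(hand_in())"
```

```text
the job is handed in; nothing more can be done
None
```

The caddy is home against the end stop, with the catch's tooth sprung fully up between its two fins; the arm moved clear and the job was handed in after about 11 s of robot time.

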